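# Set the reach gauge to its index clip and hold it there

### The arm

A 7-joint arm with a two-finger parallel gripper is mounted at the origin on a cart in front of the work surface, level with it; the furniture and walls round the work are solid. World frame = base frame: x ahead of the robot, y to its left, z up, the work surface at z = 0. Lengths are in m, angles in degrees, forces in N, time in s.
With the tool pointing down it reaches from about 0.425 to 1.025 m from the base axis. Payload 3.6 kg.
Tool frame: the origin (TCP) lies midway between the tips of the shut fingers; the grasp point (between the pads) lies 19 mm behind it; z points along the fingers, y is the line along which they close (so a half turn about z gives the same grasp; the last joint's range is limited). The gripper opens to 85 mm and grips with 20 to 120 N. Pads are 22 mm wide; open, the fingers measure 114 mm over their backs; the gripper's body (76 mm by 85 mm) begins 54 mm behind the grasp point. The pads swing forward as they close: fully open they stand 13 mm farther back than shut.
Start: joints at [-80.644, 33.873, 2.773, 92.16, -1.908, 54.013, -1.931], TCP at [0.184, 0.701, 0.231] pointing down, gripper open.
Joint ranges: [-153.93, 153.93], [-27.13, 128.08], [-72.61, 78.16], [10.71, 143.7], [-87.88, 267.88], [4.46, 118.87], [-176.78, 176.78]. Speed limits (degrees/s): [147.25, 147.25, 180, 180, 180, 180, 180].

### API

Orientations are given as a 3x3 rotation matrix whose columns are the frame's x, y, z axes.
In Python, from rig import env gives the robot as it stands. The module is installed in compiled form; this text tells all that it offers.
- The arm moves only by the tool jog_arm, never from a script. Its argument "series" is a list that holds one entry, the list of rows, each a list of 7 numbers: the shift along the world's x, y, z in mm, then the turn, a rotation vector about the world's x, y, z in degrees, then the finger opening in mm, from 0 to 85.4. A call has 1 to 20 rows; each row is the pose to reach, as a shift and turn from the pose commanded when the call began; what a row does not reach only later rows make up. A row lasts 1/8 s, in which the tool goes at most 62.5 mm and 10.7 degrees, less where a joint would pass 70% of its speed; a pose out of reach is approached as far as the arm can. A call with a gripper value outside its range is refused whole. The fingers move at their own pace and stop on an object; "squeeze" is the grip in N (left out, the last holds). Time passes only in rows, so rows that repeat a pose let the fingers close. It gives the time, the measured TCP pose, the force, the opening and the grip force at its end, in the units of the state.
- env.observe(): the state, without advancing time (a new reading comes with each control period).
- env.camera(name): name is "scene" or "top" or "wrist"; returns the picture (420x560x3 uint8, red, green, blue); there is no depth.
- env.get_calibration(name): a dict with "fx", "fy", "cx", "cy" (pixels), "world_from_camera" (4x4, takes a point from camera to world coordinates). Camera axes: x right, y down, z forward; pixel columns grow to the right and rows downward; lengths in m; the calibration is good to about 2 mm. A picture is of the moment at which its call begins: read the wrist's pose just before it. get_calibration takes no time and is no camera call; for the wrist camera it gives the pose at the moment of the call.
- env.hand_in(): hands the job in; it is judged then, once.
The state is a dict: "clock": time; "joint_pos": joint angles; "dq": joint speeds; "joint_efforts": joint torques, N m; "position": TCP position; "tcp_rot": TCP orientation; "wrist_force": force on the tool from outside, world axes, zero at the start; "wrist_torque": the same for the moment, N m; "finger_gap": finger opening in m; "grip_force": force on a finger pad.
Only numpy, scipy, OpenCV 4.12 (cv2) and the standard library are available. Lean on these libraries where they do the work, as an engineer would, in place of code of your own. Each camera call takes 0.05 s, during which the arm holds its last target. There are 200 camera calls.

### The job

Set the reach gauge on the bench so that the clay block in front of it can be marked out: throw the gauge's lever from the notch it leans in to the marked middle notch, where it stands upright and frees the arm. Then squeeze the lock button on the sliding head to unlatch the arm and draw the arm out until its pointer stands over the line of the index clip on the scale. A spring pulls the arm back, so finish while still squeezing the button and holding the arm still at the clip, and leave the things round about where they are.

Things in the scene. Friction and masses are not known exactly. Their poses are not given: they have to be found in the camera images.
- gauge: Reach gauge fixed to the bench, yaw varies. Origin on the bench under the arm's line, z up, +y = the way the arm comes out, -x = scale side (roughly toward the robot). In its frame, mm: bed plate x -66..35, y -142..250, z 0..10; grey housing x -17..17, y -87..63 (x -34..34 for y -82..-38), top z 85; catch block x -42..-33, y 57..69, top z 72; lever at the -y end.
- lever (a joint): Lever angle, rad: 0 = upright in the middle notch (marked by a dark line on the quadrant), + leans to gauge +x, range +-0.5. Side notches at about +-0.5; starts in the one at -0.5, leaning toward the robot. A spring pawl holds it; 2 to 4 N at the knob passes a tooth, and it drops into the middle notch from within 0.15. Off the notch by over 0.12 it blocks the arm.
- lever_axis (a point): A point on the lever's hinge axis, 108 mm behind the gauge's origin (gauge y -108), z 40 mm, in the plane in which the knob moves. The hinge axis runs along the gauge's y.
- knob_center (a point): Centre of the black ball knob (23 mm diameter) on top of the lever, 95 mm from the lever axis; the stem below is 9 mm thick with a 15 mm collar 48 to 64 mm from the axis. Upright it stands 135 mm over the bench, at gauge y -108.
- slide (a joint): How far the arm is drawn out (m): 0 = home, latched; grows along gauge +y; stop at 0.110. A spring pulls it home with about 3 N at home and 4.6 N fully out, plus 0.5 N friction. Pointer at gauge y = 145 mm + slide, so slide must come to clip y - 145 mm, which is 45 to 95 mm.
- head_center (a point): Centre of the aluminium sliding head, 65 mm over the bench, at home at gauge x 0, y +105. The head is 40 mm high (z 45 to 85), 48 mm long along y, and reaches x -18 to +12 from this point; the lock button stands out on its -x side. Head with button is 46 mm wide, 40 mm (x -28 to +12) with the button squeezed. Sites on the gauge have the gauge's axes.
- button (a joint): How far the lock button is pressed (m): 0 = out, 0.006 = fully in; spring 5 N out, 8 N in. It moves along gauge +x: fingers closing on the head along gauge x squeeze it against the head's plain +x face. Its hooked latch bar holds the arm home and clears the catch from about 0.0035 on. Let go, and the spring pulls the arm back.
- button_face (a point): Centre of the outer face of the round lock button (20 mm diameter), 34 mm to the -x side of head_center with the button out, at the same height and y.
- pointer_tip (a point): Lower tip of the thin pointer blade, which is fixed to the arm 40 mm in front (+y) and 50 mm to the -x side of head_center, tip at z 24 mm. The arm's nose ends 61 mm in front of head_center.
- clip_line (a point): Middle of the dark line on the index clip, a brass clip (26 x 12 x 6 mm, top z 18 mm) fixed on the scale strip beside the arm's path at gauge x -50, y 190 to 240 (varies). Axes as the gauge's. The pointer must stand over this line: pointer_tip and clip_line at equal gauge y; the tip passes about 6 mm above the clip.
- clay_block: Dried clay block 73 x 97 x 67 mm, the workpiece, standing loose in front of the arm's nose (gauge y about 331 mm, never reached by the nose). Origin under its centre. Leave it.
- pigment_jar: Glass jar with black screw lid, 51 mm wide, 63 mm high, behind the gauge. Origin under its centre. Leave it.
- carved_disc: Small carved clay disc 40 mm wide, 11 mm high, behind the gauge. Leave it.
- wood_rib: Flat wooden potter's rib 38 x 89 x 8 mm lying beside the gauge, past its lever end. Leave it.

How it is judged (in metres and radians):
On the way, in this order (a step that is already met when the one before it is completed fails the run):
1. the lever is thrown to the marked middle notch with the arm still home (value of joint lever between -0.1 and 0.1 rad and value of joint slide below 0.01 m), for 0.2 s.
2. the lock button is squeezed in with the arm still near home (value of joint button above 0.0035 m and value of joint slide below 0.02 m).
At the end, for the whole second after the job is handed in: The lever is in the middle notch (within 0.1 rad of upright), the fingers still hold the head with the lock button squeezed in (3.5 mm or more), and the arm stands still with its pointer within 3 mm of the line of the index clip (y of pointer_tip in the frame of clip_line between -0.003 and 0.003 m and value of joint lever between -0.1 and 0.1 rad and value of joint button above 0.0035 m and contact force between the fingers and slide above 3 N and velocity of joint slide between -0.01 and 0.01 m/s); the arm keeps its last pose, push and grip.
It fails at once if a bystander (clay block, jar, disc or rib) is pushed more than 20 mm or tipped (distance of any of clay_block, pigment_jar, carved_disc, wood_rib from where it was at the start of the episode above 0.02 m or angle between any of clay_block, pigment_jar, carved_disc, wood_rib's own z axis and vertical above 0.3 rad).
It also fails if it takes over 40 s, if anything falls off the work surface, if the arm or the gripper's body presses on something with over 40 N, if the wrist force passes 120 N, or if a joint passes its speed limit or range.

## Working session

There is one attempt and no reset: what is moved stays moved. The work goes in short steps, Python scripts to look and compute and a tool call to move; the robot and the scene stay as the last step left them, time stands still between calls to the robot, and variables do not carry over. Pictures are saved under pics/ and viewed, at most 10 in all, crops included, and the job is handed in when it is done.

Besides the shell and the picture viewer there is one more tool, called after ">>>" as name(argument=value, ...), one argument or row to a line, values as JSON. jog_arm: Moves the arm, as the interface text tells. Its arguments: {"type":"object","properties":{"series":{"type":"array"},"squeeze":{"type":"number"}},"required":["series"]}

```bash
mkdir -p pics; python3 - <<'E'
from rig import env
import cv2,numpy as np
for n in("scene","top"):
    im=env.camera(n);cv2.imwrite(f"pics/{n}0.png",im[:,:,::-1])
    c=env.get_calibration(n);print(n,c["fx"],c["cx"],c["cy"]);print(np.round(c["world_from_camera"],3))
o=env.observe();print(o["clock"],o["position"],o["tcp_rot"],o["finger_gap"])
E
```

```text
scene 503.08425000469026 282.47779562576187 214.46433351417863
[[-0.535 -0.326  0.78  -0.486]
 [-0.845  0.228 -0.484  0.646]
 [-0.02  -0.917 -0.397  0.651]
 [ 0.     0.     0.     1.   ]]
top 399.95294381869064 282.93523841211004 213.70378477871756
[[-0.019 -0.99   0.138  0.48 ]
 [-1.     0.022  0.017 -0.031]
 [-0.019 -0.137 -0.99   1.049]
 [ 0.     0.     0.     1.   ]]
0.1 [0.183953   0.70051185 0.23024453] [[-9.67229617e-01  2.53902975e-01 -3.83012605e-04]
 [ 2.53903227e-01  9.67227558e-01 -2.00047628e-03]
 [-1.37466531e-04 -2.03216804e-03 -9.99997926e-01]] 0.08507794032204508
```

View pics/scene0.png

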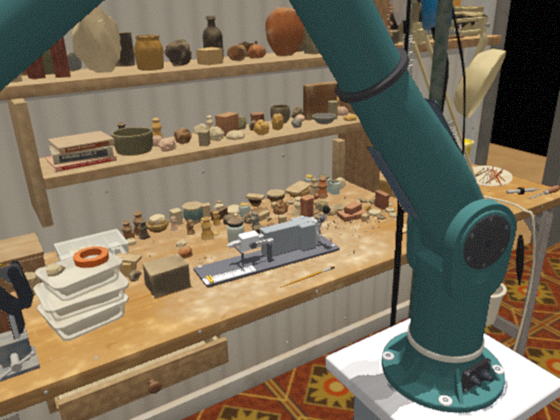

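View pics/top0.png

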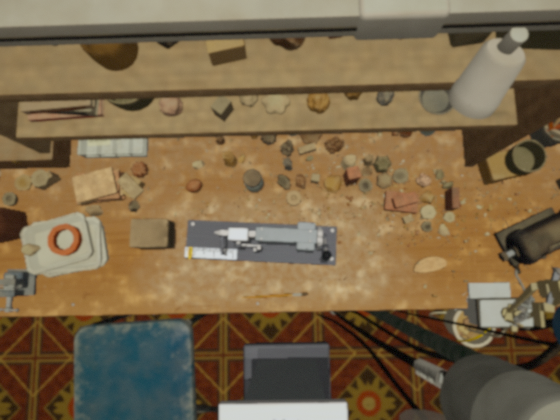

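The scene picture shows the gauge mid-bench with its lever end toward the right, and the clay block at about (166,274). In the top picture the bed runs from about (187,221) to (337,264), the black knob is near (326,256), the head near (237,234), and the clay block near (150,234).

```bash
cat > h.py <<'E'
import numpy as np,cv2
def ray(c,u,v):
    T=np.array(c["world_from_camera"]);d=T[:3,:3]@np.array([(u-c["cx"])/c["fx"],(v-c["cy"])/c["fy"],1.]);return T[:3,3],d/np.linalg.norm(d)
def onz(c,u,v,z):
    o,d=ray(c,u,v);return o+d*(z-o[2])/d[2]
def tri(rs):
    A=sum(np.eye(3)-np.outer(d,d) for o,d in rs);b=sum((np.eye(3)-np.outer(d,d))@o for o,d in rs);p=np.linalg.solve(A,b)
    return p,[np.linalg.norm(np.cross(p-o,d)) for o,d in rs]
def proj(c,p):
    q=np.linalg.inv(np.array(c["world_from_camera"]))@np.append(p,1);return c["fx"]*q[0]/q[2]+c["cx"],c["fy"]*q[1]/q[2]+c["cy"]
E
python3 - <<'E'
from h import *
from rig import env
im=cv2.imread("pics/top0.png");c=env.get_calibration("top")
cv2.imwrite("pics/topc.png",cv2.resize(im[205:285,175:350],None,fx=4.5,fy=4.5,interpolation=cv2.INTER_CUBIC))
for n,u,v,z in[("c1",188,221,.01),("c2",337,228,.01),("c3",335,264,.01),("c4",184,259,.01),("knob",326,256,.123),("head",237,234,.085),("clay",150,234,.067)]:print(n,np.round(onz(c,u,v,z),3))
E
```

```text
c1 [0.61  0.236 0.01 ]
c2 [ 0.584 -0.153  0.01 ]
c3 [ 0.491 -0.145  0.01 ]
c4 [0.511 0.246 0.01 ]
knob [ 0.508 -0.112  0.123]
head [0.567 0.097 0.085]
clay [0.573 0.316 0.067]
```

View pics/topc.png

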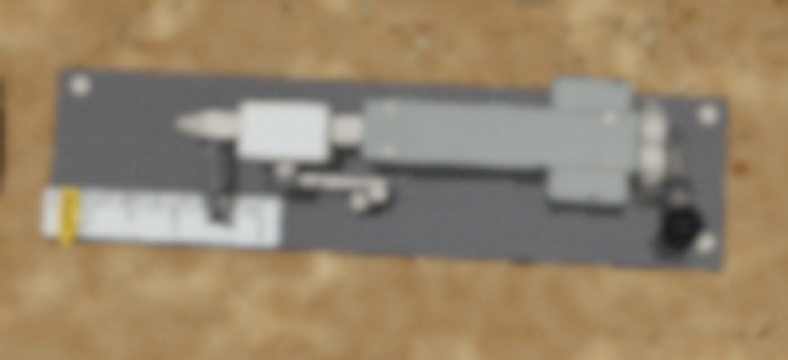

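The crop shows the head at crop (283,130), the button and latch bar below it, the clip (yellow) at (68,215), and the knob at (682,228). The gauge yaw is about -3.4° and its origin is near (0.561,-0.009). I'll bring the wrist camera over the gauge with the fingers aligned to gauge x.

>>> jog_arm(
  series=[
    [[26,-50,8,0,0,-6.5,85],[52,-100,16,0,0,-13,85],[78,-150,24,0,0,-20,85],[104,-200,32,0,0,-26,85],[130,-250,40,0,0,-33,85],[156,-300,48,0,0,-39,85],[182,-350,56,0,0,-46,85],[208,-400,64,0,0,-52,85],[234,-450,72,0,0,-59,85],[260,-500,80,0,0,-65,85],[286,-550,88,0,0,-72,85],[312,-600,96,0,0,-78.7,85],[336,-650,100,0,0,-78.7,85],[336,-650,100,0,0,-78.7,85],[336,-650,100,0,0,-78.7,85]],
  ],
)

```text
clock: 1.98
position: [0.5195, 0.0517, 0.3308]
tcp_rot: [[0.06, 0.998, -0.001], [0.998, -0.06, 0.0], [0.0, -0.001, -1.0]]
wrist_force: [-0.2, 0.3, -0.1]
finger_gap: 0.085
grip_force: 0.0
```

```bash
python3 - <<'E'
from h import *
from rig import env
import json
im=env.camera("wrist");cv2.imwrite("pics/w1.png",im[:,:,::-1])
c=env.get_calibration("wrist");json.dump({k:np.array(v).tolist() for k,v in c.items()},open("w1.json","w"))
print(np.round(c["world_from_camera"],3),c["fx"]);o=env.observe();print(o["clock"],o["position"],o["joint_pos"],o["wrist_force"])
E
```

```text
[[ 0.998 -0.054 -0.019  0.523]
 [-0.057 -0.957 -0.285  0.125]
 [-0.003  0.286 -0.958  0.473]
 [ 0.     0.     0.     1.   ]] 291.7877666703377
2.025 [0.51931493 0.0525986  0.33071485] [-38.3994451   14.39492344  34.21940124 112.82084448  -9.79557795
  55.68088458  -2.7592251 ] [0.7667329  0.68281954 0.30212713]
```

View pics/w1.png

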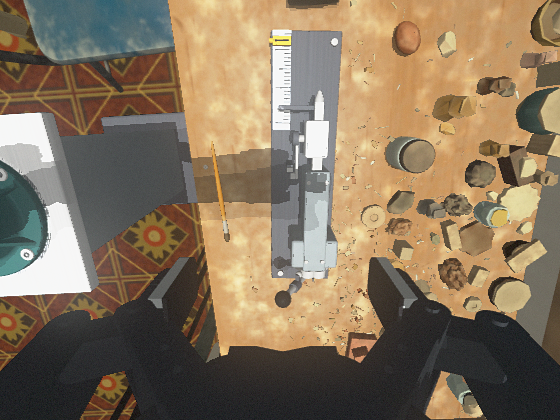

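The wrist view shows the knob at about (283,299), the head at (316,140), the pointer near (290,107), the yellow clip at (281,41), and bed screws at (334,42) and (279,273). Next I'll triangulate the knob and the other points.

```bash
python3 - <<'E'
from h import *
from rig import env
import json
w=json.load(open("w1.json"));t=env.get_calibration("top")
W=cv2.imread("pics/w1.png");T=cv2.imread("pics/top0.png")
def blob(im,u,v,r,f):
    p=im[v-r:v+r+1,u-r:u+r+1].astype(int);m=f(p).astype(np.uint8)
    n,l,s,ce=cv2.connectedComponentsWithStats(m);k=1+np.argmax(s[1:,4]);print(s[k]);return ce[k]+[u-r,v-r]
dark=lambda p:p.max(2)<55
yel=lambda p:(p[:,:,2]-p[:,:,0]>70)
kw=blob(W,283,299,13,dark);kt=blob(T,326,256,9,dark);print(kw,kt)
print("knob",tri([ray(w,*kw),ray(t,*kt)]),proj(w,tri([ray(w,*kw),ray(t,*kt)])[0]))
cw=blob(W,281,41,14,yel);ct=blob(T,190,253,9,yel);print(cw,ct)
print("clip",tri([ray(w,*cw),ray(t,*ct)]),onz(w,*cw,.018))
for n,u,v,z in [("s1",334,42,.01),("s2",279,273,.01),("br",340,30,.01),("bl",272,30,.01)]:print(n,onz(w,u,v,z))
white=lambda p:p.min(2)>190
hw=blob(W,317,140,16,white);ht=blob(T,238,234,10,white);print(hw,ht);print("head",tri([ray(w,*hw),ray(t,*ht)]))
a=cv2.resize(W[25:185,262:345],None,fx=3.7,fy=3.7,interpolation=cv2.INTER_CUBIC);b=cv2.resize(W[225:315,255:345],None,fx=4.5,fy=4.5,interpolation=cv2.INTER_CUBIC)
b=cv2.copyMakeBorder(b,0,a.shape[0]-b.shape[0],10,0,cv2.BORDER_CONSTANT);cv2.imwrite("pics/w1c.png",np.hstack([a,b]));print(a.shape)
E
```

```text
Traceback (most recent call last):
ValueError: attempt to get argmax of an empty sequence
```

```bash
python3 - <<'E'
from h import *
from rig import env
import json
w=json.load(open("w1.json"));t=env.get_calibration("top")
W=cv2.imread("pics/w1.png");T=cv2.imread("pics/top0.png")
a=cv2.resize(W[25:185,262:345],None,fx=3.7,fy=3.7,interpolation=cv2.INTER_CUBIC);b=cv2.resize(W[225:315,255:345],None,fx=4.5,fy=4.5,interpolation=cv2.INTER_CUBIC)
b=cv2.copyMakeBorder(b,0,a.shape[0]-b.shape[0],10,0,cv2.BORDER_CONSTANT);cv2.imwrite("pics/w1c.png",np.hstack([a,b]));print(a.shape)
def blob(im,u,v,r,f):
    p=im[v-r:v+r+1,u-r:u+r+1].astype(int);m=f(p).astype(np.uint8)
    n,l,s,ce=cv2.connectedComponentsWithStats(m)
    if n<2:print("none",p.max(2).min(),p.min(2).max());return np.array([u,v])
    k=1+np.argmax(s[1:,4]);print(s[k]);return ce[k]+[u-r,v-r]
def two(n,a,b):print(n,a,b,tri([ray(w,*a),ray(t,*b)]))
dark=lambda p:p.max(2)<65
yel=lambda p:(p[:,:,2]-p[:,:,0]>70)
white=lambda p:p.min(2)>190
two("knob",blob(W,283,299,13,dark),blob(T,326,256,9,dark))
two("clip",blob(W,281,41,10,yel),blob(T,190,253,6,yel))
two("head",blob(W,317,140,16,white),blob(T,238,234,10,white))
for n,u,v,z in [("s1",334,42,.01),("s2",279,273,.01),("br",340,30,.01),("bl",272,30,.01)]:print(n,onz(w,u,v,z))
E
```

```text
(592, 307, 3)
none 69 166
[ 4  3 10 12 82]
knob [283 299] [325.2804878  255.42682927] (array([ 0.50968674, -0.11083461,  0.12336395]), [np.float64(1.4698645744001589e-05), np.float64(1.4698645743903914e-05)])
[  0   5  20   9 152]
[ 3  0  5 13 48]
clip [280.74342105  40.06578947] [189.60416667 253.54166667] (array([ 0.52667487,  0.24331711, -0.03449458]), [np.float64(0.0010572924173786987), np.float64(0.001057292417378657)])
[  4   0  24  33 731]
[  0   5  19  11 195]
head [316.59917921 139.75102599] [237.44615385 233.78974359] (array([0.56731326, 0.09775624, 0.07411269]), [np.float64(0.0008969966198384921), np.float64(0.000896996619838581)])
s1 [0.60114546 0.22702734 0.01      ]
s2 [ 0.50118653 -0.1337786   0.01      ]
br [0.6096381  0.24156521 0.01      ]
bl [0.51451092 0.24710639 0.01      ]
```

View pics/w1c.png

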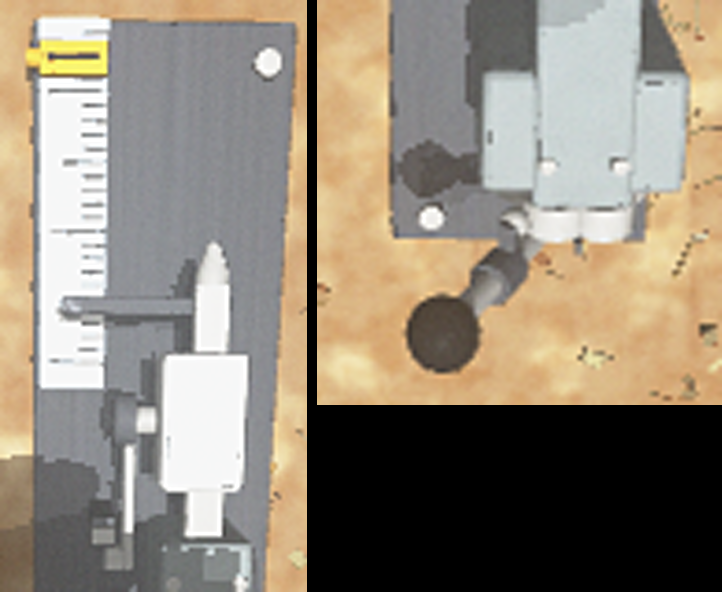

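The crop shows the knob centre at wrist pixel (283,299), the clip line at (282,40.4), and the pointer blade at v≈108. The knob triangulates to z 0.123, as the text says. The origin it implies, (0.5615,-0.006), agrees with the head blob. I'll go down over the knob.

>>> jog_arm(
  series=[
    [[-4,-55,-20,0,0,0,85],[-8,-110,-60,0,0,0,85],[-10,-161,-110,0,0,0,85],[-10,-161,-170,0,0,0,85],[-10,-161,-228,0,0,0,85],[-10,-161,-228,0,0,0,85],[-10,-161,-228,0,0,0,85],[-10,-161,-228,0,0,0,85]],
  ],
  squeeze=25,
)

```text
clock: 3.02
position: [0.5122, -0.1094, 0.1057]
tcp_rot: [[0.058, 0.998, 0.005], [0.998, -0.058, -0.0], [0.0, 0.005, -1.0]]
wrist_force: [0.1, -0.9, 0.0]
finger_gap: 0.0853
grip_force: 0.0
```

>>> jog_arm(
  series=[
    [[-2,-1,-3,0,0,0,85],[-2,-1,-3,0,0,0,15],[-2,-1,-3,0,0,0,15],[-2,-1,-3,0,0,0,15],[-2,-1,-3,0,0,0,15],[-2,-1,-3,0,0,0,15],[-2,-1,-3,0,0,0,15]],
  ],
  squeeze=25,
)

```text
clock: 3.9
position: [0.5117, -0.1111, 0.1012]
tcp_rot: [[0.059, 0.998, 0.006], [0.998, -0.059, -0.002], [-0.001, 0.007, -1.0]]
wrist_force: [5.8, 0.4, 2.7]
finger_gap: 0.025
grip_force: 23.0
```

>>> jog_arm(
  series=[
    [[5,0,3,0,0,0,15],[11,-1,5,0,0,0,15],[16,-1,7,0,0,0,15],[22,-1,9,0,0,0,15],[28,-2,10,0,0,0,15],[34,-2,11,0,0,0,15],[40,-2,12,0,0,0,15],[45,-3,12,0,0,0,15],[45,-3,12,0,0,0,15],[45,-3,12,0,0,0,15],[45,-3,12,0,0,0,15]],
  ],
)

```text
clock: 5.28
position: [0.5522, -0.1137, 0.1117]
tcp_rot: [[0.059, 0.998, -0.002], [0.998, -0.059, 0.0], [-0.0, -0.002, -1.0]]
wrist_force: [-2.3, -1.3, -4.3]
finger_gap: 0.021
grip_force: 24.9
```

>>> jog_arm(
  series=[
    [[3,0,0,0,0,0,15],[3,0,0,0,0,0,15],[3,0,0,0,0,0,85],[3,0,0,0,0,0,85],[3,0,0,0,0,0,85],[3,0,0,0,0,0,85],[3,0,40,0,0,0,85],[3,0,90,0,0,0,85],[3,50,110,0,0,0,85],[3,100,110,0,0,0,85],[3,130,110,0,0,0,85],[3,130,110,0,0,0,85],[3,130,110,0,0,0,85]],
  ],
)

```text
clock: 6.9
position: [0.5561, 0.0152, 0.2224]
tcp_rot: [[0.06, 0.998, 0.0], [0.998, -0.06, -0.001], [-0.001, 0.0, -1.0]]
wrist_force: [0.1, 0.4, 0.2]
finger_gap: 0.0848
grip_force: 0.0
```

```bash
python3 - <<'E'
from h import *
from rig import env
import json
o=env.observe();print(o["clock"],o["position"])
im=env.camera("wrist");cv2.imwrite("pics/w2.png",im[:,:,::-1])
c=env.get_calibration("wrist");json.dump({k:np.array(v).tolist() for k,v in c.items()},open("w2.json","w"))
k=np.array([.5551,-.1135,.135]);print("knob expected",proj(c,k))
w1=json.load(open("w1.json"));print("clip w1",onz(w1,282,40.4,.018))
E
```

```text
6.9 [0.55610135 0.01518904 0.22241387]
knob expected (np.float64(290.22104352019255), np.float64(339.94788489846127))
clip w1 [0.52768178 0.23144496 0.018     ]
```

View pics/w2.png

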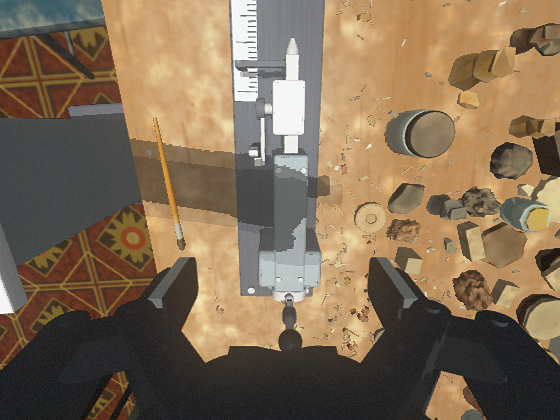

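The lever now stands upright: the knob is at (290,339), against (290,340) predicted. The head spans about (274..304, 80..134) and the button is at (262,108). I'll measure the head from the two views.

```bash
python3 - <<'E'
from h import *
import json
w=json.load(open("w1.json"));x=json.load(open("w2.json"))
def box(f,u,v,r):
    p=cv2.imread(f)[v-r:v+r+1,u-r:u+r+1].min(2);m=(p>215).astype(np.uint8);m=cv2.morphologyEx(m,cv2.MORPH_OPEN,np.ones((11,11),np.uint8))
    s=cv2.connectedComponentsWithStats(m)[2];k=1+np.argmax(s[1:,4]);a,b,c,d,_=s[k];return a+u-r,b+v-r,a+u-r+c,b+v-r+d
A=box("pics/w1.png",316,140,26);B=box("pics/w2.png",289,107,40);print(A,B)
ca=((A[0]+A[2])/2-.5,(A[1]+A[3])/2-.5);cb=((B[0]+B[2])/2-.5,(B[1]+B[3])/2-.5)
print("head",tri([ray(w,*ca),ray(x,*cb)]),onz(w,*ca,.085),onz(x,*cb,.085))
for c,a in((w,A),(x,B)):print("size",onz(c,a[0],a[1],.085),onz(c,a[2],a[3],.085))
print("button",onz(x,262,108,.065),"tip",onz(w,280.4,108,.024))
E
```

```text
(np.int32(306), np.int32(121), np.int32(329), np.int32(158)) (np.int32(273), np.int32(81), np.int32(305), np.int32(134))
head (array([0.56659545, 0.09852677, 0.07542141]), [np.float64(0.0003018228359575454), np.float64(0.00030182283595732575)]) [0.56578226 0.09934864 0.085     ] [0.56615932 0.09795653 0.085     ]
size [0.55231138 0.12253869 0.085     ] [0.58102262 0.07396542 0.085     ]
size [0.55366477 0.12055841 0.085     ] [0.58016511 0.07327626 0.085     ]
button [0.54080083 0.09940837 0.065     ] tip [0.52022382 0.14248296 0.024     ]
```

>>> jog_arm(
  series=[
    [[2,42,0,0,0,0,85],[4,84,-20,0,0,0,85],[4,84,-60,0,0,0,85],[4,84,-100,0,0,0,85],[4,84,-140,0,0,0,85],[4,84,-178,0,0,0,85],[4,84,-178,0,0,0,85],[4,84,-178,0,0,0,85],[4,84,-178,0,0,0,85]],
  ],
)

```text
clock: 8.07
position: [0.5615, 0.0999, 0.046]
tcp_rot: [[0.06, 0.998, 0.003], [0.998, -0.06, 0.0], [0.001, 0.003, -1.0]]
wrist_force: [-0.2, 0.8, 0.1]
finger_gap: 0.0848
grip_force: 0.0
```

>>> jog_arm(
  series=[
    [[-1,-1,-3,0,0,0,85],[-1,-1,-3,0,0,0,60],[-1,-1,-3,0,0,0,30],[-1,-1,-3,0,0,0,30],[-1,-1,-3,0,0,0,30],[-1,-1,-3,0,0,0,30],[-1,-1,-3,0,0,0,30]],
  ],
  squeeze=40,
)

```text
clock: 8.95
position: [0.5619, 0.0992, 0.0423]
tcp_rot: [[0.06, 0.998, 0.005], [0.998, -0.06, 0.0], [0.0, 0.005, -1.0]]
wrist_force: [4.8, 0.5, 4.7]
finger_gap: 0.0389
grip_force: 45.2
```

>>> jog_arm(
  series=[
    [[0.5,8,0,0,0,0,30],[1,16,0,0,0,0,30],[1.5,24,0,0,0,0,30],[2,34,0,0,0,0,30],[2.5,44,0,0,0,0,30],[3,54,0,0,0,0,30],[4,64,0,0,0,0,30],[4.5,75,0,0,0,0,30],[4.5,75,0,0,0,0,30],[4.5,75,0,0,0,0,30],[4.5,75,0,0,0,0,30]],
  ],
)

```text
clock: 10.32
position: [0.5668, 0.1717, 0.0423]
tcp_rot: [[0.062, 0.998, 0.006], [0.998, -0.062, -0.003], [-0.002, 0.006, -1.0]]
wrist_force: [5.6, -4.1, 4.7]
finger_gap: 0.0395
grip_force: 45.6
```

```bash
python3 - <<'E'
from h import *
from rig import env
import json
o=env.observe();print(o["clock"],o["position"],o["finger_gap"],o["grip_force"])
im=env.camera("wrist");cv2.imwrite("pics/w3.png",im[:,:,::-1])
c=env.get_calibration("wrist");json.dump({k:np.array(v).tolist() for k,v in c.items()},open("w3.json","w"))
u,v=proj(c,[.5277,.2314,.018]);print(u,v,c["world_from_camera"][:3,3])
u,v=int(u),int(v);x0,y0=max(0,u-50),max(0,v-50)
cv2.imwrite("pics/w3c.png",cv2.resize(im[y0:y0+100,x0:x0+130,::-1],None,fx=5.5,fy=5.5,interpolation=cv2.INTER_CUBIC));print(x0,y0)
E
```

```text
10.325 [0.56682311 0.17165351 0.04232072] 0.03946204003877222 45.607595443725586
206.85357581027836 148.45321545975816 [0.57012224 0.24428466 0.18451705]
156 98
```

View pics/w3c.png

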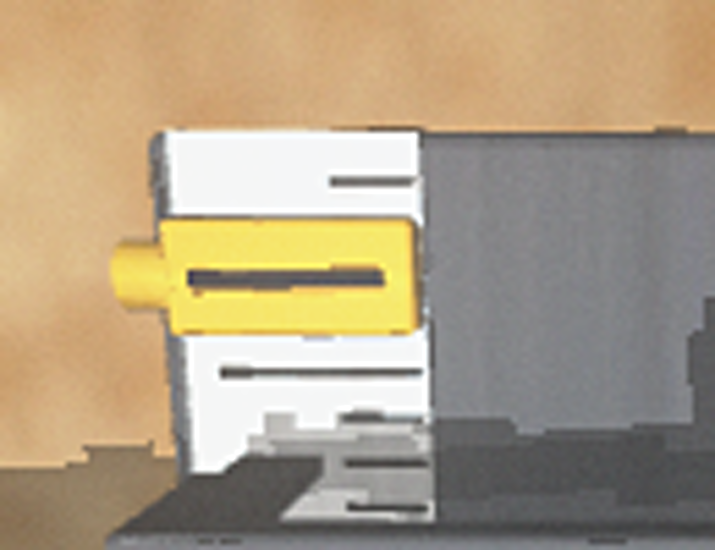

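The crop shows the clip line at wrist pixel (208,148.4), about where predicted, with the pointer blade coming in from the bottom. I'll draw another 14 mm and look again.

>>> jog_arm(
  series=[
    [[0.3,5,0,0,0,0,30],[0.6,10,0,0,0,0,30],[0.8,14,0,0,0,0,30],[0.8,14,0,0,0,0,30],[0.8,14,0,0,0,0,30],[0.8,14,0,0,0,0,30]],
  ],
)

```text
clock: 11.12
position: [0.5678, 0.1854, 0.0423]
tcp_rot: [[0.062, 0.998, 0.006], [0.998, -0.062, -0.003], [-0.002, 0.006, -1.0]]
wrist_force: [5.4, -3.5, 4.8]
finger_gap: 0.0395
grip_force: 45.7
```

```bash
python3 - <<'E'
from h import *
from rig import env
import json
o=env.observe();print(o["clock"],o["position"],o["finger_gap"],o["grip_force"])
im=env.camera("wrist");cv2.imwrite("pics/w4.png",im[:,:,::-1])
c=env.get_calibration("wrist");json.dump({k:np.array(v).tolist() for k,v in c.items()},open("w4.json","w"))
w3=json.load(open("w3.json"));print("clip w3",onz(w3,208,148.4,.018))
u,v=proj(c,[.5277,.2314,.018]);print("clip",u,v)
print("tip pred",proj(c,[.5252,.2286,.024]))
u,v=int(u),int(v);x0,y0=max(0,u-60),max(0,v-40)
cv2.imwrite("pics/w4c.png",cv2.resize(im[y0:y0+110,x0:x0+140,::-1],None,fx=5,fy=5,interpolation=cv2.INTER_CUBIC));print(x0,y0)
E
```

```text
11.125 [0.56777037 0.18541352 0.0423046 ] 0.03951192718666051 45.73039948940277
clip w3 [0.52834513 0.23138918 0.018     ]
clip 208.47946779095045 172.87114969165373
tip pred (np.float64(202.14657119978023), np.float64(179.999442826552))
148 132
```

View pics/w4c.png

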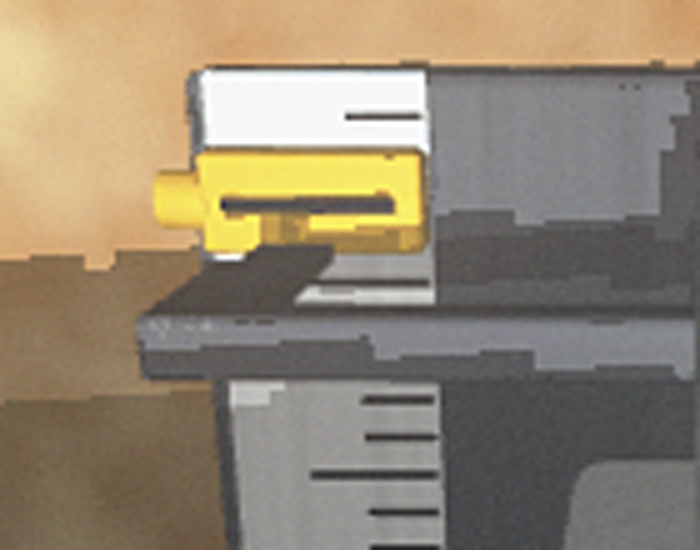

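The clip line is at pixel (209,172.8) and the tapered blade's lower tip at about (210,181.6). That puts the tip at y≈0.2276–0.2286 against the clip at 0.2314, so about 3.3 mm remain.

>>> jog_arm(
  series=[
    [[0.1,1.7,0,0,0,0,30],[0.2,3.3,0,0,0,0,30],[0.2,3.3,0,0,0,0,30],[0.2,3.3,0,0,0,0,30],[0.2,3.3,0,0,0,0,30],[0.2,3.3,0,0,0,0,30]],
  ],
)

```text
clock: 11.92
position: [0.5679, 0.1884, 0.0423]
tcp_rot: [[0.063, 0.998, 0.006], [0.998, -0.063, -0.003], [-0.003, 0.006, -1.0]]
wrist_force: [6.0, -4.3, 5.0]
finger_gap: 0.0393
grip_force: 45.7
```

```bash
python3 - <<'E'
from h import *
from rig import env
o=env.observe();print(o["clock"],o["position"],o["finger_gap"],o["grip_force"],np.abs(o["dq"]).max())
im=env.camera("wrist");c=env.get_calibration("wrist")
for dy in(-.003,0,.003):print("tip if at clip",dy,proj(c,[.5277,.2314+dy,.024]))
print("clip",proj(c,[.5277,.2314,.018]))
cv2.imwrite("pics/w5c.png",cv2.resize(im[140:210,160:250,::-1],None,fx=8,fy=8,interpolation=cv2.INTER_CUBIC))
E
```

```text
11.925 [0.56793926 0.1883616  0.04230975] 0.039323624461619376 45.73828160762787 0.18040855964970665
tip if at clip -0.003 (np.float64(206.99438264062945), np.float64(185.26219873404014))
tip if at clip 0 (np.float64(206.25847102794083), np.float64(180.00563345055))
tip if at clip 0.003 (np.float64(205.51468652524846), np.float64(174.6928326632836))
clip (np.float64(208.79921523729536), np.float64(177.94220417857184))
```

View pics/w5c.png

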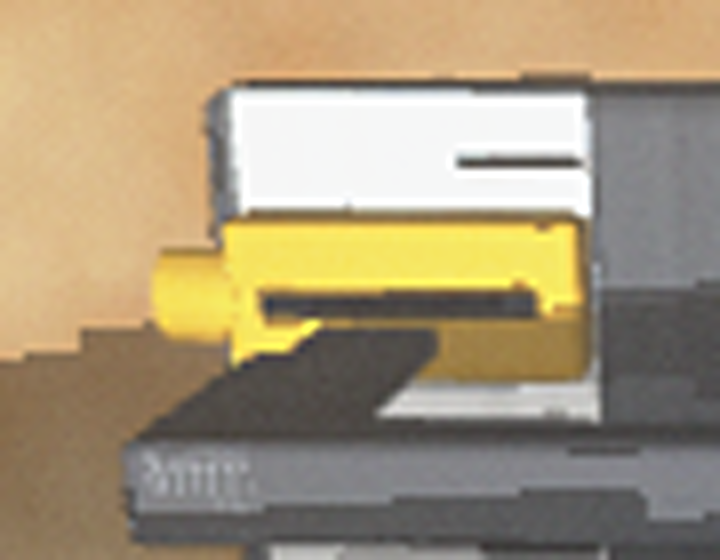

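The tip edge is at v≈181.0 and the clip line at v 177.9; the tip would show at v≈180.0 if it were exactly over the line. So it's about 0.6 mm short, plus half the blade's thickness. I'll make a last 1 mm nudge, settle and hand in.

>>> jog_arm(
  series=[
    [[0.1,1,0,0,0,0,30],[0.1,1,0,0,0,0,30],[0.1,1,0,0,0,0,30],[0.1,1,0,0,0,0,30],[0.1,1,0,0,0,0,30],[0.1,1,0,0,0,0,30],[0.1,1,0,0,0,0,30]],
  ],
)

```text
clock: 12.85
position: [0.568, 0.1892, 0.0423]
tcp_rot: [[0.063, 0.998, 0.006], [0.998, -0.063, -0.003], [-0.003, 0.006, -1.0]]
wrist_force: [6.0, -5.5, 5.0]
finger_gap: 0.0392
grip_force: 45.7
```

```bash
python3 - <<'E'
from rig import env
o=env.observe();print(o["position"],o["finger_gap"],o["grip_force"])
print(env.hand_in())
E
```

```text
[0.56801739 0.18917983 0.04229699] 0.03923069694926451 45.67296266555786
the job is handed in; nothing more can be done
None
```

I handed the job in at about 12.9 s with the lever upright in the middle notch, the lock button squeezed fully in, and the arm held with its pointer within about 1 mm of the clip line by my measurement; no verdict came back.

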